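# Show the red clamp nut to the bench camera with an inspection mirror

## Robot

A 6-joint arm with a two-finger parallel gripper is mounted at the origin on the work surface. World frame = base frame: x ahead of the robot, y to its left, z up, the work surface at z = 0. Lengths are in m, angles in rad, forces in N, time in s.
With the tool pointing down it reaches from about 0.375 to 0.9 m from the base axis. Payload 3.1 kg.
Tool frame: the origin (TCP) lies at the very end of the fingers, on their centre line; the grasp point (between the pads) lies 19 mm behind it; z points along the fingers, y is the line along which they close (so a half turn about z gives the same grasp; the last joint's range is limited). The gripper opens to 85 mm and grips with 20 to 120 N. Pads are 22 mm wide; open, the fingers measure 114 mm over their backs; the gripper's body (76 mm by 85 mm) begins 54 mm behind the grasp point. The pads swing forward as they close: fully open they stand 13 mm farther back than shut.
Start: joints at [-1.339, 0.527, 1.433, -0, 1.181, -0.178], TCP at [0.249, -0.573, 0.231] pointing down, gripper open.
Joint ranges: [-3.08, 3.08], [-0.75, 2.2], [0.22, 2.44], [-1.43, 4.57], [0, 2.65], [-2.85, 2.85]. Speed limits (rad/s): [2.79, 2.79, 3.14, 3.14, 3.14, 3.14].

## Interface

Orientations are given as a unit quaternion [w, x, y, z].
In Python, from bench import r gives the robot as it stands. The module is installed in compiled form; this text tells all that it offers.
- The arm moves only by the tool servo_tool, never from a script. Its argument "deltas" is text: rows parted by semicolons, each of 7 numbers parted by spaces: the turn, a rotation vector about the world's x, y, z each as a share of 6 degrees, from -1 to 1, then the shift along the world's x, y, z each as a share of 0.2 m, from -1 to 1, then the closure, from -1 (fully open) to 1 (shut). In form: wx wy wz dx dy dz gripper; .... A call has 1 to 12 rows; each row shifts and turns the commanded pose from where the row before left it; what a row does not reach is not made up. A row lasts 1/10 s, in which the tool goes at most 50 mm and 8.59 degrees, less where a joint would pass 70% of its speed; a pose out of reach is approached as far as the arm can. A call with a number of a shift or a turn outside -1 to 1 is refused whole. A call with a gripper value outside its range is refused whole. The fingers move at their own pace and stop on an object; "squeeze" is the grip in N (left out, the last holds). Time passes only in rows, so rows that do not move let the fingers close. It gives the time, the measured TCP pose, the force, the opening and the grip force at its end, in the units of the state.
- r.sense(): the state, without advancing time (a new reading comes with each control period).
- r.snapshot(name): name is "scene" or "top" or "wrist"; returns the picture (400x640x3 uint8, red, green, blue); there is no depth.
- r.calibration(name): a dict with "camera_matrix" (3x3 intrinsics, pixels), "R" (3x3) and "t" (3): a world point X has camera coordinates R X + t. Camera axes: x right, y down, z forward; pixel columns grow to the right and rows downward; lengths in m; the calibration is good to about 2 mm. A picture is of the moment at which its call begins: read the wrist's pose just before it. calibration takes no time and is no camera call; for the wrist camera it gives the pose at the moment of the call.
- r.hand_in(): hands the job in; it is judged then, once.
The state is a dict: "time_s": time; "joints": joint angles; "qd": joint speeds; "joint_efforts": joint torques, N m; "ee_pos": TCP position; "ee_rot": TCP orientation; "contact_force": force on the tool from outside, world axes, zero at the start; "ft_torque": the same for the moment, N m; "opening": finger opening in m; "finger_force": force on a finger pad.
Only numpy, scipy, OpenCV 4.12 (cv2) and the standard library are available. Lean on these libraries where they do the work, as an engineer would, in place of code of your own. Each camera call takes 0.05 s, during which the arm holds its last target. There are 200 camera calls.

## Task

The red-painted clamp nut on the far side of the transformer faces away from the bench camera and has to be shown to it for the inspection record. Take the inspection mirror out of the tool rack by its handle and hold it with the glass about 9 cm straight out from the red nut, turned and tilted so that the camera sees the nut near the middle of the glass. Finish while still holding the mirror there, steady in the air, without bumping the transformer or the camera and without disturbing the other tools and stock.

Things in the scene. Friction and masses are not known exactly. Their poses are not given: they have to be found in the camera images.
- mirror: Loose rigid inspection mirror, 0.1 kg, hanging upright in a slot of the tool rack. Origin: on the stem axis, underside of the 26 mm collar resting on the rack shelf. +z up the handle, +x the way the glass looks. Orange square handle 20 x 20 mm (flats square to x and y), 6 to 78 mm above origin; below it a 6 mm stem, then the round black-backed head, 70 mm across, 6 thick, centred at z -100 mm.
- mirror_glass (a point): Centre of the mirror's silvery round glass (64 mm across), at (3, 0, -100) mm from the mirror's origin; same axes as mirror: +x is the normal of the reflecting face, y and z lie in the glass. In the rack the glass looks towards the rack's open front (rack -x), up to 35 degrees to either side.
- mirror_grip (a point): Middle of the mirror's square handle, on its axis, 45 mm above the mirror's origin; same axes as mirror.
- nut_red: Red hexagon nut (24 mm wide) fixed on the upper clamp bar, on the side away from the robot, at any of the three nut places, 50 mm apart; the other two nuts are bare steel. Origin: centre of its outer end face, 151 mm above the bench. Axes parallel to the station's: +x straight out from the nut, away from the transformer, +y towards the camera's end, +z up.
- sightline (a point): Imaginary point on (within 5 mm of) the straight line from the red nut to the camera lens, 71 mm from the nut. With the glass 90 mm straight out from the nut, the camera sees the nut where the perpendicular from this point meets the glass; if the glass normal through its middle passes this point, the nut appears in the middle. Moves with the nut, axes as nut_red.
- camera_lens (a point): Centre of the bench camera's front lens, 281 mm above the bench. The camera stands at the +y end of the station, 50 mm behind the nuts' outer faces, and looks obliquely down past the transformer's end at the space beyond the nuts. Wide view; it never moves.
- station: Inspection station, fixed: plywood board (x -95 to 75, y -110 to 450 mm, 10 thick) with a yellow three-coil transformer with blue clamp bars (x -46 to 46 with nuts, y -88 to 88 mm, 185 high) and a grey camera on a post (x -100 to 0, y 375 to 520 mm, 335 high). Origin: on the bench under the middle of the transformer; +x away from the robot, +y towards the camera.
- tool_rack: Grey steel rack, fixed. Slotted shelf, top 165 mm above the bench, x -24 to 40, y -134 to 134 mm, on two end plates. Three 12 mm slots at y -80, 0, 80 mm, open at the front (-x, robot side); tools hang with their stems at x 0. Lift a tool a little and draw it out along -x: 75 mm frees slot and head. Base plate x -40 to 70 mm. Origin: on the bench under the middle tool.
- driver_red: Screwdriver with a round red handle (26 mm thick, 85 mm high above the rack shelf), hanging loose in a slot. Origin: underside of the handle. Leave alone.
- driver_green: Screwdriver with a round green handle (26 mm thick, 85 mm high above the rack shelf), hanging loose in a slot. Origin: underside of the handle. Leave alone.
- tape_roll: Roll of white tape lying on the bench, 90 mm across, 24 mm high. Origin: centre of its underside. Leave alone.
- lamination_pack: Taped pack of steel core laminations on the bench, 50 x 120 x 34 mm. Origin: centre of its underside. Leave alone.
Not all that is in view belongs to the job. Of the things that look like the mirror, the smallest one is meant.

How it is judged:
By the outcome, as a careful person would: the job done as asked, in the order asked, and still so for the second after the job is handed in, while the arm keeps its last pose, push and grip.
It also fails if it takes over 42 s, if anything falls off the work surface, if the arm or the gripper's body presses on something with over 40 N, if the wrist force passes 120 N, or if a joint passes its speed limit or range.

## Working session

There is one attempt and no reset: what is moved stays moved. The work goes in short steps, Python scripts to look and compute and a tool call to move; the robot and the scene stay as the last step left them, time stands still between calls to the robot, and variables do not carry over. Pictures are saved under pics/ and viewed, at most 10 in all, crops included, and the job is handed in when it is done.

Besides the shell and the picture viewer there is one more tool, called after "Request:" as name(argument=value, ...) on one line, values as JSON. servo_tool: Moves the arm, as the interface text tells. Its arguments: {"type":"object","properties":{"deltas":{"type":"string"},"squeeze":{"type":"number"}},"required":["deltas"]}

```bash
mkdir -p pics; cat > h.py <<'E'
import numpy as np, cv2
from bench import r
def cal(n):
    c=r.calibration(n); return np.array(c["camera_matrix"]),np.array(c["R"]),np.array(c["t"])
def ray(n,u,v,c=None):
    K,R,t=c or cal(n); d=R.T@np.linalg.solve(K,[u,v,1.]); return -R.T@t,d/np.linalg.norm(d)
def onz(n,u,v,z,c=None):
    o,d=ray(n,u,v,c); return o+d*(z-o[2])/d[2]
def two(a,b):
    (o1,d1),(o2,d2)=a,b
    s=np.linalg.lstsq(np.c_[d1,-d2],o2-o1,rcond=None)[0]
    p,q=o1+s[0]*d1,o2+s[1]*d2; return (p+q)/2,np.linalg.norm(p-q)
def proj(n,X,c=None):
    K,R,t=c or cal(n); p=K@(R@np.asarray(X)+t); return p[:2]/p[2]
def save(n,f):
    im=r.snapshot(n); cv2.imwrite(f,im[:,:,::-1]); return im
E
python3 - <<'E'
from h import *
np.set_printoptions(precision=3,suppress=True)
a=save("scene","pics/s1.png");b=save("top","pics/t1.png")
for n in("scene","top"):
    K,R,t=cal(n);print(n,K.ravel(),-R.T@t,R.T[:,2])
E
```

```text
scene [451.682   0.    313.725   0.    451.682 196.534   0.      0.      1.   ] [ 1.261 -0.805  0.981] [-0.501  0.645 -0.577]
top [382.822   0.    323.531   0.    382.822 199.998   0.      0.      1.   ] [0.415 0.094 1.426] [ 0.119 -0.021 -0.993]
```

View pics/s1.png

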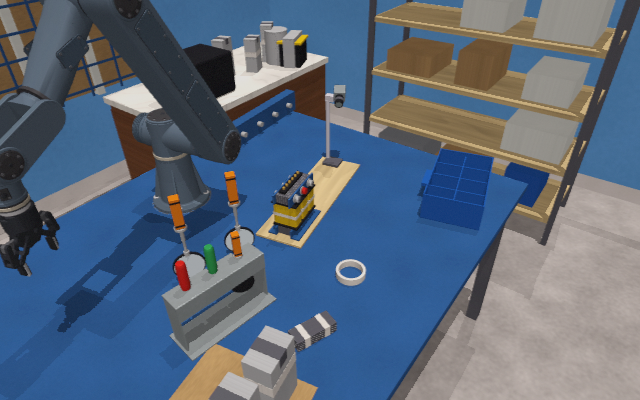

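View pics/t1.png

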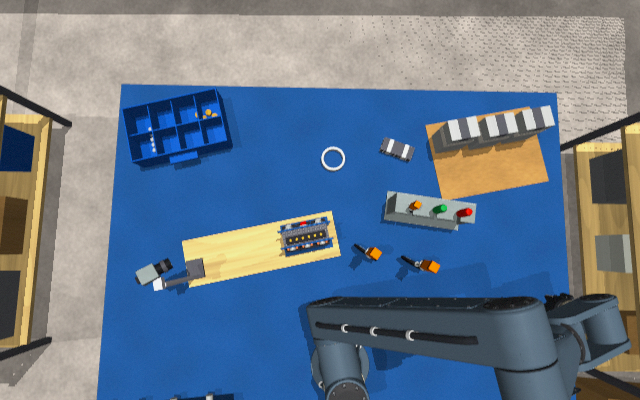

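Scene view: in the rack (≈(215,290)) are a red driver (183,275), a green driver (210,258) and a short orange handle (237,243). Two larger orange-handled mirrors stand in front of the rack, with handles at (176,212) and (232,187). The transformer is at (294,203) with a red nut near (311,190), and the camera is at (338,97).

Candidates for the mirror, by scene pixel: (176,212) is large and free-standing, (232,187) is large and free-standing, and (237,243) is small and in the rack. I choose the last one and check it in a close crop.

```bash
python3 - <<'E'
import cv2,numpy as np
s=cv2.imread("pics/s1.png");t=cv2.imread("pics/t1.png")
A=cv2.resize(s[150:350,150:350],(600,600),interpolation=cv2.INTER_CUBIC)[:, :400]
B=cv2.resize(s[150:250,250:350],(400,400),interpolation=cv2.INTER_CUBIC)
C=cv2.resize(t[180:280,340:480],(400,286),interpolation=cv2.INTER_CUBIC)[:200]
cv2.imwrite("pics/c1.png",np.hstack([A,np.vstack([B,C])]))
from h import *
np.set_printoptions(precision=3,suppress=True)
S=s[:,:,::-1];T=t[:,:,::-1]
def blobs(im,lo,hi,m=6):
    h=cv2.cvtColor(np.ascontiguousarray(im),cv2.COLOR_RGB2HSV); k=cv2.inRange(h,lo,hi)
    n,_,st,c=cv2.connectedComponentsWithStats(k); return [(c[i].round(1),st[i]) for i in range(1,n) if st[i][4]>=m]
for nm,im in(("S",S),("T",T)):
    print(nm,"red");[print(*x) for x in blobs(im,(0,190,90),(4,255,255),4)]
    print(nm,"or");[print(*x) for x in blobs(im,(8,200,120),(18,255,255),15)]
    print(nm,"green");[print(*x) for x in blobs(im,(55,150,40),(80,255,255),15)]
E
```

```text
S red
[304.2 190.5] [302 188   5   6  26]
[182.3 275. ] [175 261  15  30 278]
S or
[229.4 174.7] [225 171  10   8  59]
[231.8 190.1] [227 180  11  21 177]
[172.9 198.5] [168 194  11   9  75]
[176.9 214.6] [171 204  13  22 202]
[234.3 234.2] [230 231   9   7  43]
[236.4 245.8] [232 238  10  16 105]
S green
[210.  258.3] [204 244  13  30 273]
T red
[464.3 212.1] [457 208  15   9  86]
[302.6 222.7] [300 221   6   4  13]
T or
[417.1 204.2] [414 201   7   7  24]
[373.2 254.5] [370 248   9  12  25]
[433.6 267. ] [428 261  12  12  80]
T green
[439.7 208.6] [433 205  14   8  83]
```

View pics/c1.png

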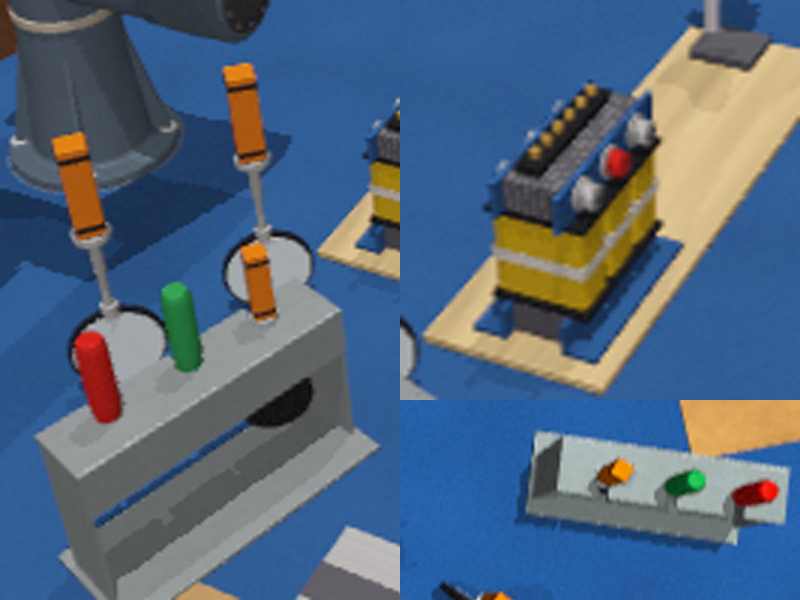

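The crop shows that the rack mirror has the shortest handle and a small black-backed head, so it is the right one. The red nut is the middle of the three on the upper clamp bar.

```bash
python3 - <<'E'
from h import *
np.set_printoptions(precision=4,suppress=True)
cs,ct=cal("scene"),cal("top")
rs=lambda u,v:ray("scene",u,v,cs); rt=lambda u,v:ray("top",u,v,ct)
print("nut 2view",two(rs(304.2,190.5),rt(302.6,222.7)),"z151 scene",onz("s",304.2,190.5,.151,cs),"top",onz("t",302.6,222.7,.151,ct))
sc=lambda x,y:(150+x/3,150+y/3)
for p in((38,437),(83,478),(342,315),(298,281)): print("rack",onz("s",*sc(*p),.165,cs))
for n,a,b in(("big1",(172.9,196.5),(433.6,267)),("big2",(229.4,173),(373.2,254.5)),("mir",(234.3,233),(417.1,204.2))): print(n,two(rs(*a),rt(*b)))
# driver tops z .25
T=cv2.imread("pics/t1.png"); S=cv2.imread("pics/s1.png")
hsv=cv2.cvtColor(T,cv2.COLOR_BGR2HSV)
m=cv2.inRange(hsv,(15,50,120),(30,170,255)); m[:, :175]=0; m[:, 350:]=0; m[:205]=0;m[295:]=0
c=max(cv2.findContours(m,0,1)[0],key=cv2.contourArea)
box=cv2.boxPoints(cv2.minAreaRect(c)); print("board top px",box)
for p in cv2.approxPolyDP(cv2.convexHull(c),3,True)[:,0]: print(p,onz("t",*p,.01,ct))
hs=cv2.cvtColor(S,cv2.COLOR_BGR2HSV)
m=cv2.inRange(hs,(15,50,120),(30,170,255)); m[:150]=0;m[255:]=0;m[:,:250]=0;m[:,365:]=0
c=cv2.convexHull(np.vstack([k for k in cv2.findContours(m,0,1)[0] if len(k)>20]))
for p in cv2.approxPolyDP(c,3,True)[:,0]: print("s",p,onz("s",*p,.01,cs))
print("lens z.281 scene",onz("s",341,100,.281,cs),"top",onz("t",165,266,.281,ct))
print("big feet: head bottoms at z0",onz("s",*sc(115,385),0,cs),onz("s",*sc(265,308),0,cs))
A=cv2.resize(S[80:175,300:380],(480,570),interpolation=2); B=cv2.resize(T[240:300,120:180],(320,320),interpolation=2)
B=cv2.copyMakeBorder(B,0,250,0,0,0); cv2.imwrite("pics/c2.png",np.hstack([A,B]))
E
```

```text
nut 2view (array([0.4913, 0.1353, 0.1478]), np.float64(0.0005062426721069051)) z151 scene [0.4944 0.1319 0.151 ] top [0.491  0.1351 0.151 ]
rack [ 0.5054 -0.4347  0.165 ]
rack [ 0.5687 -0.4407  0.165 ]
rack [ 0.6069 -0.1842  0.165 ]
rack [ 0.5435 -0.174   0.165 ]
big1 (array([ 0.3579, -0.2554,  0.294 ]), np.float64(0.001670971781238342))
big2 (array([ 0.3915, -0.0792,  0.2893]), np.float64(0.00044084255289927686))
mir (array([ 0.5487, -0.2248,  0.2399]), np.float64(0.0011576814575869575))
board top px [[179.8344 240.8774]
 [331.1535 210.1407]
 [340.4898 256.1036]
 [189.1707 286.8403]]
[331 211] [0.5442 0.0351 0.01  ]
[340 255] [0.3828 0.0006 0.01  ]
[189 286] [0.2663 0.5439 0.01  ]
[182 241] [0.4269 0.5778 0.01  ]
s [359 165] [0.4338 0.5686 0.01  ]
s [300 247] [0.5514 0.0301 0.01  ]
s [256 234] [ 0.3912 -0.0052  0.01  ]
s [322 157] [0.2706 0.5335 0.01  ]
lens z.281 scene [0.3511 0.5511 0.281 ] top [0.3514 0.5304 0.281 ]
big feet: head bottoms at z0 [ 0.3586 -0.2697  0.    ] [ 0.4    -0.0989  0.    ]
```

View pics/c2.png

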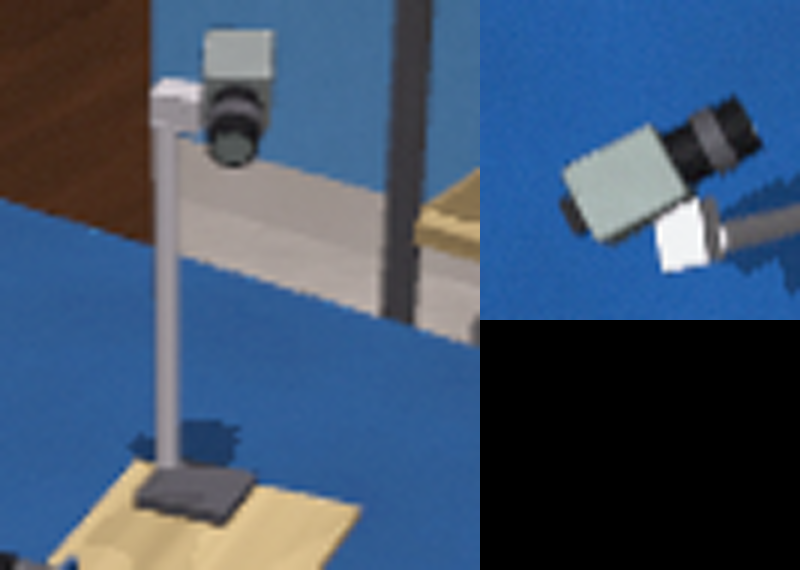

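The camera crop shows the lens front at about (235,148) in the scene crop, which is scene (339.2,104.7). In the top crop it is at (753,125), which is top (171.2,263.4). I'll move above the rack for a wrist view.

Request:
servo_tool(deltas="0 0 0 0.12 0.15 0.13 -1;0 0 0 0.14 0.17 0.1 -1;0 0 0 0.14 0.17 0.1 -1;0 0 0 0.14 0.17 0.1 -1;0 0 0 0.14 0.17 0.1 -1;0 0 0 0.14 0.17 0.1 -1;0 0 0 0.14 0.17 0.1 -1;0 0 0 0.14 0.17 0.1 -1;0 0 0 0.14 0.16 0.1 -1;0 0 0 0.1 0.14 0.08 -1;0 0 0 0 0 0 -1")

```text
time_s: 1.2
ee_pos: [0.5198, -0.242, 0.4357]
ee_rot: [0.001, 0.978, 0.206, 0.002]
contact_force: [-0.1, 0.2, 0.7]
opening: 0.0856
finger_force: 0.0
```

```bash
python3 - <<'E'
from h import *
np.set_printoptions(precision=4,suppress=True)
cs,ct=cal("scene"),cal("top")
print("lens",two(ray("s",339.2,104.7,cs),ray("t",171.2,263.4,ct)))
s=r.sense();print(s["ee_pos"],s["ee_rot"],s["joints"],s["time_s"])
K,R,t=cal("wrist");print(K[0],-R.T@t,R.T)
np.savez("w1.npz",K=K,R=R,t=t)
save("wrist","pics/w1.png")
for z,y in((.243,.08),(.165,.08),(.25,0)): print(proj("w",[.548+.146*y,-.307+.989*y,z],(K,R,t)))
E
```

```text
lens (array([0.3616, 0.5174, 0.2757]), np.float64(0.007339962739801128))
[ 0.5198 -0.242   0.4357] [0.0011 0.9785 0.2064 0.0023] [-0.6315  0.2879  1.2612  0.0019  1.5878  0.5236] 1.2
[328.1196   0.     316.2571] [ 0.5795 -0.2148  0.5786] [[ 0.4036 -0.8835 -0.2378]
 [-0.9149 -0.3888 -0.1084]
 [ 0.0033  0.2613 -0.9653]]
[319.1163 140.2031]
[318.3785 135.7131]
[385.4584 183.1644]
```

View pics/w1.png

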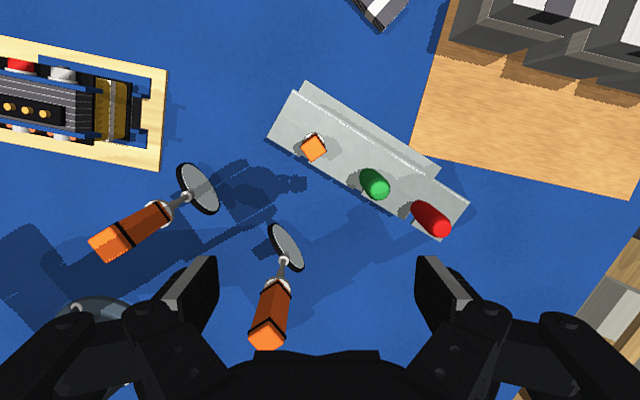

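The wrist view shows the mirror handle's top face at about (314,147), the green driver at (375,184), the red driver at (432,219), and the shelf's front edge from (266,137) to (443,241). Part of the transformer is visible at the upper left, with the red nut at (20,65).

```bash
python3 - <<'E'
from h import *
np.set_printoptions(precision=4,suppress=True)
z=np.load("w1.npz");c=(z["K"],z["R"],z["t"])
im=cv2.imread("pics/w1.png");h=cv2.cvtColor(im,cv2.COLOR_BGR2HSV)
m=cv2.inRange(h,(8,120,100),(20,255,255));m[:120]=0;m[175:]=0;m[:,:290]=0;m[:,340:]=0
for lo in(100,200,235):
    k=m&cv2.inRange(h[:,:,2],lo,255); q=max(cv2.findContours(k,0,1)[0],key=cv2.contourArea)
    b=cv2.boxPoints(cv2.minAreaRect(q));w=np.array([onz("w",*p,.243,c) for p in b])
    print(lo,cv2.contourArea(q),b.ravel(),w.mean(0),[np.linalg.norm(w[i]-w[i-1]).round(4) for i in range(4)],[np.degrees(np.arctan2(*(w[i]-w[i-1])[1::-1])).round(1) for i in range(4)])
for p in((266,137),(443,241),(470,203)): print("shelf",p,onz("w",*p,.165,c))
for n,lo,hi in(("g",(50,120,30),(85,255,255)),("r",(0,170,60),(5,255,255))):
    k=cv2.inRange(h,lo,hi);k[:,:340]=0;q=max(cv2.findContours(k,0,1)[0],key=cv2.contourArea);M=cv2.moments(q);p=(M["m10"]/M["m00"],M["m01"]/M["m00"]);print(n,p,onz("w",*p,.215,c))
k=cv2.inRange(h,(0,170,60),(5,255,255));k[:,60:]=0;q=max(cv2.findContours(k,0,1)[0],key=cv2.contourArea);print("nut",cv2.boundingRect(q))
cv2.imwrite("pics/c3.png",np.hstack([cv2.resize(im[115:175,280:340],(400,400),interpolation=2),cv2.resize(im[40:120,0:80],(400,400),interpolation=2)]))
E
```

```text
100 361.0 [298.096 144.472 314.84  132.88  327.08  150.56  310.336 162.152] [ 0.5503 -0.2248  0.243 ] [np.float64(0.0217), np.float64(0.0204), np.float64(0.0215), np.float64(0.0207)] [np.float64(58.3), np.float64(-32.1), np.float64(-120.9), np.float64(148.4)]
200 342.0 [299.3649 146.3108 315.1622 135.027  326.3784 150.7297 310.5811 162.0135] [ 0.5495 -0.2255  0.243 ] [np.float64(0.0195), np.float64(0.0195), np.float64(0.0193), np.float64(0.0197)] [np.float64(59.1), np.float64(-31.2), np.float64(-120.1), np.float64(149.3)]
235 324.0 [299.746  146.2757 314.8487 135.2919 326.0054 150.6324 310.9027 161.6162] [ 0.5496 -0.2255  0.243 ] [np.float64(0.0191), np.float64(0.0187), np.float64(0.019), np.float64(0.019)] [np.float64(59.7), np.float64(-30.8), np.float64(-119.7), np.float64(149.7)]
shelf (266, 137) [ 0.5321 -0.1693  0.165 ]
shelf (443, 241) [ 0.5003 -0.4379  0.165 ]
shelf (470, 203) [ 0.5608 -0.4439  0.165 ]
g (373.9833869239014, 184.0426045016077) [ 0.5385 -0.3054  0.215 ]
r (430.67636363636365, 218.76747474747472) [ 0.5282 -0.3841  0.215 ]
nut (7, 58, 27, 14)
```

View pics/c3.png

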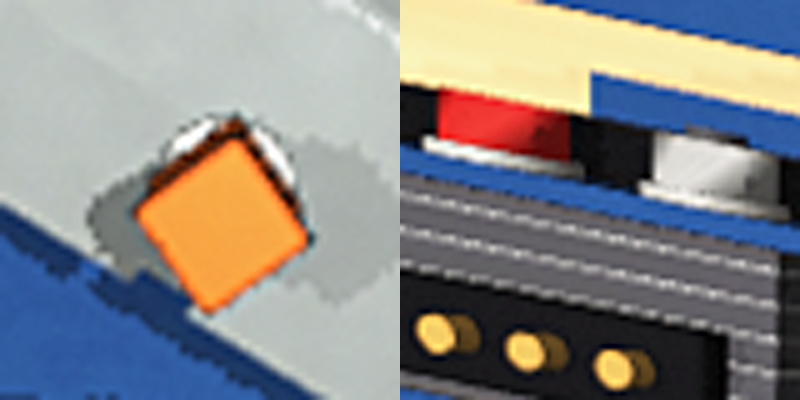

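Request:
servo_tool(deltas="0 0 1 0.025 0.014 -0.1 -0.2;0 0 1 0.025 0.014 -0.1 -0.2;0 0 1 0.025 0.014 -0.1 -0.2;0 0 1 0.025 0.014 -0.1 -0.2;0 0 1 0.025 0.014 -0.1 -0.2;0 0 0.93 0.025 0.014 -0.1 -0.2;0 0 0 0 0 0 -0.2")

```text
time_s: 1.95
ee_pos: [0.5445, -0.228, 0.309]
ee_rot: [-0.004, 0.87, 0.492, -0.002]
contact_force: [-0.4, -0.5, -0.6]
opening: 0.0512
finger_force: 0.0
```

```bash
python3 - <<'E'
from h import *
np.set_printoptions(precision=4,suppress=True)
from scipy.spatial.transform import Rotation as Ro
s=r.sense();q=s["ee_rot"];M=Ro.from_quat([*q[1:],q[0]]).as_matrix()
print(s["ee_pos"],M,s["joints"])
c=cal("wrist");im=save("wrist","pics/w2.png")
h=cv2.cvtColor(im,cv2.COLOR_RGB2HSV);k=cv2.inRange(h,(8,120,200),(20,255,255))
for q in cv2.findContours(k,0,1)[0]:
    if cv2.contourArea(q)<150: continue
    b=cv2.boxPoints(cv2.minAreaRect(q));w=np.array([onz("w",*p,.243,c) for p in b])
    print(cv2.contourArea(q),b.mean(0),w.mean(0),[np.linalg.norm(w[i]-w[i-1]).round(4) for i in range(4)],[np.degrees(np.arctan2(*(w[i]-w[i-1])[1::-1])).round(1) for i in range(4)])
z=np.load("w1.npz");c=(z["K"],z["R"],z["t"]);print("nut",[onz("w",21.2,61,a,c) for a in(.158,.163)],"edge",[onz("w",*p,.16,c) for p in((8,58),(34,63.5))])
cs,ct=cal("scene"),cal("top");print("lens",onz("s",339.2,104.7,.281,cs),onz("t",171.2,263.4,.281,ct))
E
```

```text
[ 0.5445 -0.228   0.309 ] [[ 0.5152  0.857  -0.008 ]
 [ 0.8571 -0.5152  0.0048]
 [ 0.     -0.0093 -1.    ]] [-0.5855  0.4057  1.4189 -0.0004  1.3263 -0.0442]
655.0 [322.0139 210.1673] [ 0.5494 -0.2246  0.243 ] [np.float64(0.0181), np.float64(0.0185), np.float64(0.0177), np.float64(0.0185)] [np.float64(146.6), np.float64(56.3), np.float64(-33.4), np.float64(-122.4)]
17909.5 [530.3524 291.123 ] [ 0.6451 -0.3597  0.243 ] [np.float64(0.2098), np.float64(0.0818), np.float64(0.1923), np.float64(0.0983)] [np.float64(99.3), np.float64(12.6), np.float64(-76.5), np.float64(-157.3)]
977.0 [575.6412 111.2915] [ 0.7135 -0.2499  0.243 ] [np.float64(0.037), np.float64(0.0195), np.float64(0.0361), np.float64(0.0197)] [np.float64(146.7), np.float64(67.1), np.float64(-33.3), np.float64(-110.3)]
nut [array([0.4967, 0.1289, 0.158 ]), array([0.4977, 0.1248, 0.163 ])] edge [array([0.4941, 0.142 , 0.16  ]), array([0.5004, 0.113 , 0.16  ])]
lens [0.3702 0.511  0.281 ] [0.359  0.5129 0.281 ]
```

Request:
servo_tool(deltas="0 0 0 0.025 0.015 -0.15 -0.2;0 0 0 0 0 -0.2 -0.2;0 0 0 0 0 -0.15 -0.2;0 0 0 0 0 -0.09 -0.2;0 0 0 0 0 0 -0.2;0 0 0 0 0 0 1;0 0 0 0 0 0 1;0 0 0 0 0 0 1;0 0 0 0 0 0 1;0 0 0 0 0 0 1;0 0 0 0 0 0 1", squeeze=60)

```text
time_s: 3.1
ee_pos: [0.553, -0.2263, 0.1973]
ee_rot: [0.002, 0.87, 0.493, 0.001]
contact_force: [-1.2, -1.2, 6.9]
opening: 0.0192
finger_force: 61.9
```

Request:
servo_tool(deltas="0 0 0 0 0 0.03 1;0 0 0 0 0 0.03 1;0 0 0 -0.05 0.006 0 1;0 0 0 -0.1 0.013 0 1;0 0 0 -0.1 0.013 0 1;0 0 0 -0.1 0.013 0 1;0 0 0 -0.05 0.006 0 1;0 0 0 0 0 0 1;0 0 0 0 0 0.1 1;0 0 0 0 0 0.1 1")

```text
time_s: 4.1
ee_pos: [0.4725, -0.2154, 0.2474]
ee_rot: [-0.0, 0.87, 0.493, 0.0]
contact_force: [0.7, -0.3, -0.6]
opening: 0.0196
finger_force: 60.8
```

```bash
python3 - <<'E'
from h import *
a=save("scene","pics/s2.png");b=save("wrist","pics/w3.png")
cv2.imwrite("pics/c4.png",np.vstack([cv2.resize(a[140:360,140:360],(400,400),interpolation=2),cv2.resize(b,(400,250))[:200]])[:,:,::-1])
E
```

```text
(no output)
```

View pics/c4.png

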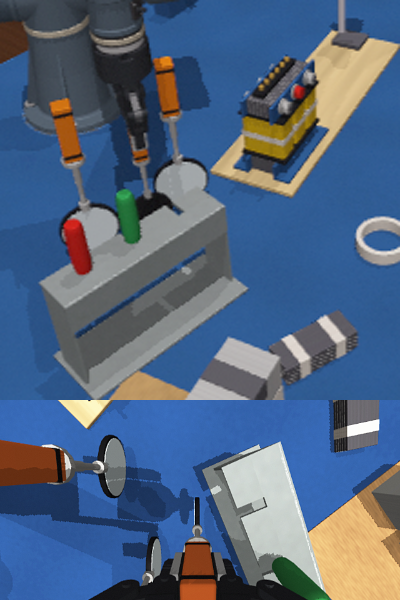

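The mirror is held and clear of the rack, and the drivers stand undisturbed. In the wrist view the head is seen edge-on at (197,515), so the pads are square on the handle.

```bash
cat > goal.py <<'E'
from h import *
from scipy.spatial.transform import Rotation as Ro
np.set_printoptions(precision=4,suppress=True)
u=lambda v:v/np.linalg.norm(v)
def goal(N,yaw=np.radians(12.2),ly=.40,h=.1323):
    Z=Ro.from_euler("z",yaw).as_matrix(); N=np.array(N)
    L=N+Z@[-.05,ly,.13]; S=N+.071*u(L-N); G=N+Z@[.09,0,0]
    x=u(S-G); z=u(np.array([0,0,1.])-x[2]*x); y=np.cross(z,x)
    T=G-.003*x+h*z; M=np.c_[-y,-x,-z]
    s=r.sense();q=s["ee_rot"];M0=Ro.from_quat([*q[1:],q[0]])
    rv=np.degrees((Ro.from_matrix(M)*M0.inv()).as_rotvec())
    print("N",N,"L",L,"S",S,"G",G,"n",x);print("TCP goal",T,"now",s["ee_pos"],"d",T-s["ee_pos"],"shares",(T-s["ee_pos"])/.2)
    print("rotvec deg",rv,"shares",rv/6); return S,G,x,L
E
python3 -c "
from goal import *
goal([.497,.1315,.151])"
```

```text
N [0.497  0.1315 0.151 ] L [0.3636 0.5119 0.281 ] S [0.4746 0.1953 0.1728] G [0.585  0.1505 0.151 ] n [-0.9115  0.3697  0.18  ]
TCP goal [0.6098 0.1405 0.2806] now [ 0.4746 -0.2168  0.2498] d [0.1352 0.3572 0.0308] shares [0.6759 1.7861 0.1539]
rotvec deg [4.8512 9.6637 8.8284] shares [0.8085 1.6106 1.4714]
```

Request:
servo_tool(deltas="0 0 0 0 0 0.15 1;0 0 0 0 0 0.22 1;0 0 0 0.04 0.02 0.22 1;0.09 0.18 0.16 0.08 0.2 0.02 1;0.09 0.18 0.16 0.08 0.2 0.02 1;0.09 0.18 0.16 0.08 0.2 0.02 1;0.09 0.18 0.16 0.08 0.2 0.02 1;0.09 0.18 0.16 0.08 0.2 0.02 1;0.09 0.18 0.16 0.08 0.2 0.02 1;0.09 0.18 0.16 0.08 0.2 0.02 1;0.09 0.18 0.16 0.08 0.2 0.02 1;0.09 0.18 0.16 0.04 0.16 0 1")

```text
time_s: 5.4
ee_pos: [0.6176, 0.1435, 0.3961]
ee_rot: [-0.079, 0.826, 0.556, -0.053]
contact_force: [0.2, 0.4, 0.2]
opening: 0.0195
finger_force: 61.1
```

Request:
servo_tool(deltas="0 0 0 0 0 0 1;0 0 0 0 0 0 1")

```text
time_s: 5.6
ee_pos: [0.6162, 0.1415, 0.3954]
ee_rot: [-0.079, 0.826, 0.555, -0.054]
contact_force: [0.3, -1.4, -2.1]
opening: 0.0191
finger_force: 61.1
```

```bash
python3 - <<'E'
from goal import *
K,R,t=cal("wrist");np.savez("w4.npz",K=K,R=R,t=t)
save("wrist","pics/w4.png")
goal([.497,.1315,.151]);print(proj("w",[.497,.1315,.151],(K,R,t)))
E
```

```text
N [0.497  0.1315 0.151 ] L [0.3636 0.5119 0.281 ] S [0.4746 0.1953 0.1728] G [0.585  0.1505 0.151 ] n [-0.9115  0.3697  0.18  ]
TCP goal [0.6098 0.1405 0.2806] now [0.616  0.1406 0.3959] d [-0.0063 -0.0001 -0.1153] shares [-0.0313 -0.0006 -0.5766]
rotvec deg [-0.1291 -0.5495  0.1891] shares [-0.0215 -0.0916  0.0315]
[271.4075 212.2234]
```

View pics/w4.png

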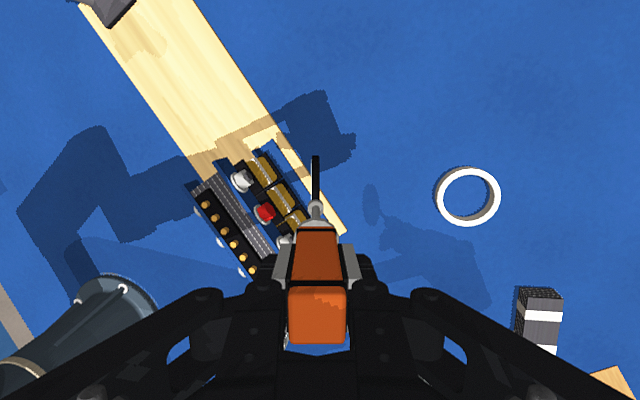

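The wrist view shows the red nut at about (265,213), the middle of the three, with the mirror in hand and its head edge-on at (316,180). I'll refine the nut position and the station yaw from this view.

```bash
python3 - <<'E'
from goal import *
z=np.load("w4.npz");c=(z["K"],z["R"],z["t"]);im=cv2.imread("pics/w4.png");h=cv2.cvtColor(im,cv2.COLOR_BGR2HSV)
k=cv2.inRange(h,(0,150,50),(6,255,255))|cv2.inRange(h,(172,150,50),(180,255,255));k[:195]=0;k[235:]=0;k[:,:240]=0;k[:,295:]=0
print("blob",cv2.boundingRect(k),cv2.minAreaRect(cv2.findNonZero(k)))
Z=Ro.from_euler("z",np.radians(12.2)).as_matrix()
def hexp(N,flat):
    a=np.arange(6)*np.pi/3+(0 if flat else np.pi/6); rr=.012/np.cos(np.pi/6)
    P=[N+Z@[x,rr*np.cos(b),rr*np.sin(b)] for x in(0,-.011) for b in a]
    return np.array([proj("w",p,c) for p in P])
for f in(0,1):
    p=hexp(np.array([.497,.1315,.151]),f);print("pred",f,p.min(0),p.max(0),p.mean(0)); print(cv2.minAreaRect(p.astype(np.float32)))
# board outer edge
b=cv2.inRange(h,(15,50,120),(30,170,255));pts=[]
for v in range(10,130,4):
    xs=np.where(b[v])[0]; pts.append((xs[xs<320].max()+.5,v))
W=np.array([onz("w",*p,.01,c) for p in pts]);L=cv2.fitLine(W[:,:2].astype(np.float32),cv2.DIST_HUBER,0,.01,.01).ravel()
d=L[:2]*np.sign(L[1]);yaw=np.arctan2(-d[0],d[1]);n=np.array([np.cos(yaw),np.sin(yaw)]);print("yaw",np.degrees(yaw),"edge x",n@L[2:],"-> nut face offset .075-.046:",n@L[2:]-.029,"assumed",n@[.497,.1315])
crop=cv2.resize(im[190:240,230:310],(800,500),interpolation=cv2.INTER_CUBIC);cv2.imwrite("pics/c5.png",crop)
E
```

```text
blob (257, 202, 19, 20) ((266.3292541503906, 211.5365753173828), (17.179113388061523, 15.773550987243652), 51.34019088745117)
pred 0 [257.5787 203.1115] [278.3507 225.7675] [268.0658 214.3688]
((268.0115966796875, 214.60455322265625), (19.392406463623047, 17.152013778686523), 56.60631561279297)
pred 1 [258.4558 203.3074] [277.5599 225.2138] [268.0658 214.3688]
((267.9572448730469, 214.4596710205078), (21.809345245361328, 15.947609901428223), 55.265228271484375)
yaw 12.331766 edge x 0.54443926 -> nut face offset .075-.046: 0.5154393 assumed 0.5136176132410765
```

View pics/c5.png

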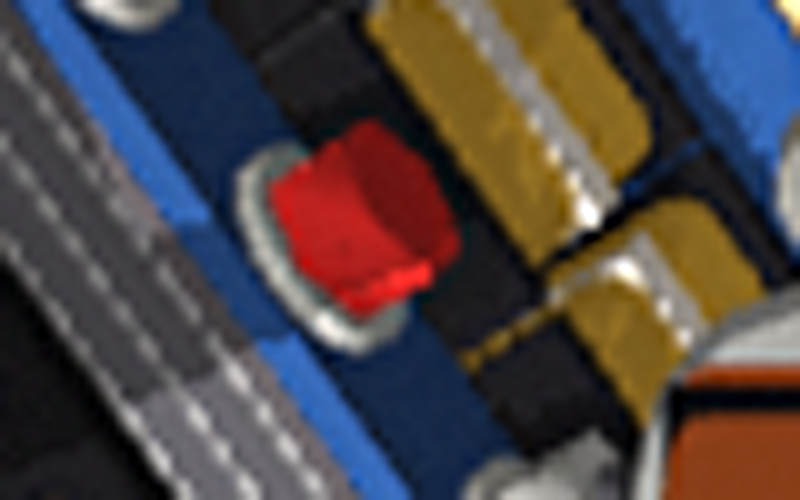

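The crop shows the nut's dark outer face centred at about (408,195), which is wrist pixel (270.8,209.5), against a prediction of (271.4,212.2).

```bash
python3 - <<'E'
from goal import *
z=np.load("w4.npz");c=(z["K"],z["R"],z["t"])
N=onz("w",270.8,209.5,.151,c);print(N)
goal((N+[.4978,.132,.151])/2,np.radians(12.25))
E
```

```text
[0.4977 0.1351 0.151 ]
N [0.4978 0.1335 0.151 ] L [0.364  0.5138 0.281 ] S [0.4754 0.1973 0.1728] G [0.5857 0.1526 0.151 ] n [-0.9119  0.3689  0.18  ]
TCP goal [0.6105 0.1426 0.2806] now [0.616  0.1406 0.3959] d [-0.0055  0.002  -0.1153] shares [-0.0275  0.0101 -0.5766]
rotvec deg [-0.1288 -0.5496  0.2391] shares [-0.0215 -0.0916  0.0398]
```

Request:
servo_tool(deltas="0 -0.05 0.02 -0.01 0.006 -0.1 1;0 -0.04 0.02 -0.01 0.006 -0.13 1;0 0 0 -0.008 0 -0.13 1;0 0 0 0 0 -0.11 1;0 0 0 0 0 -0.07 1;0 0 0 0 0 -0.037 1;0 0 0 0 0 0 1;0 0 0 0 0 0 1;0 0 0 0 0 0 1")

```text
time_s: 6.55
ee_pos: [0.6112, 0.1431, 0.2833]
ee_rot: [-0.075, 0.826, 0.557, -0.048]
contact_force: [-0.5, -0.1, 0.5]
opening: 0.0195
finger_force: 61.0
```

```bash
python3 - <<'E'
from goal import *
N=np.array([.4978,.134,.151])
S,G,x,L=goal(N,np.radians(12.25))
s=r.sense();q=s["ee_rot"];M=Ro.from_quat([*q[1:],q[0]]).as_matrix()
n=-M[:,1];g=s["ee_pos"]+.1323*M[:,2]+.003*n;d=S-g
print("glass",g,"n",n,"err of nut in glass mm",1e3*(d-n*(d@n)))
a=save("scene","pics/s3.png");w=save("wrist","pics/w5.png")
print("pred px glass",proj("scene",g),proj("scene",g+.035*(-M[:,2])))
cv2.imwrite("pics/c6.png",np.hstack([cv2.resize(a[90:290,220:420],(500,500),interpolation=2),cv2.resize(w,(300,188))[:188].copy() if 0 else cv2.copyMakeBorder(cv2.resize(w,(300,188)),0,312,0,0,0)])[:,:,::-1])
E
```

```text
N [0.4978 0.134  0.151 ] L [0.3641 0.5143 0.281 ] S [0.4754 0.1977 0.1728] G [0.5858 0.1531 0.151 ] n [-0.9119  0.3689  0.18  ]
TCP goal [0.6106 0.1431 0.2806] now [0.6112 0.1431 0.2833] d [-0.0007 -0.0001 -0.0027] shares [-0.0034 -0.0004 -0.0133]
rotvec deg [-0.18    0.2464  0.0107] shares [-0.03    0.0411  0.0018]
glass [0.587  0.1536 0.1536] n [-0.9126  0.3685  0.1773] err of nut in glass mm [-0.7065 -0.6284 -2.3307]
pred px glass [331.3365 196.2553] [332.4055 188.2161]
```

View pics/c6.png

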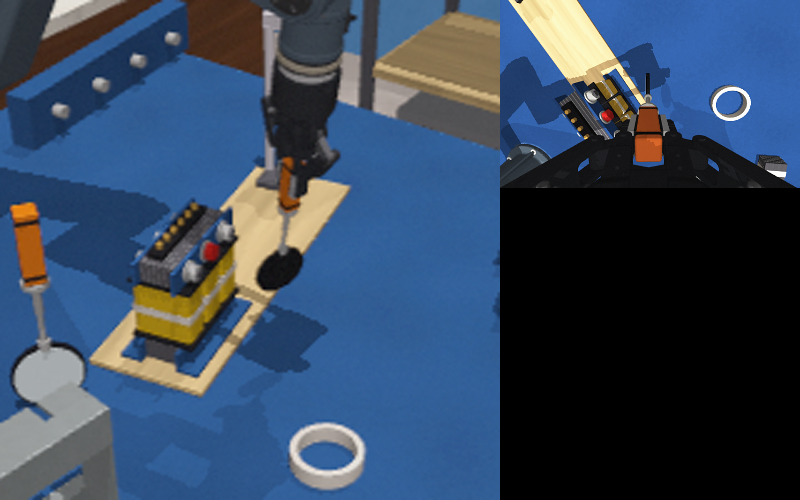

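The mirror hangs with its black back centred at (332,198), against a predicted (331,196). The glass faces the nut, and nothing else has been disturbed. One last 2 mm trim, then settle and hand in.

Request:
servo_tool(deltas="0 0.02 0 -0.003 0 -0.012 1;0 0 0 0 0 0 1;0 0 0 0 0 0 1;0 0 0 0 0 0 1;0 0 0 0 0 0 1;0 0 0 0 0 0 1")

```text
time_s: 7.25
ee_pos: [0.6099, 0.1432, 0.2795]
ee_rot: [-0.076, 0.826, 0.557, -0.05]
contact_force: [0.2, 1.0, 0.2]
opening: 0.0195
finger_force: 61.0
```

```bash
python3 - <<'E'
from goal import *
S,G,x,L=goal([.4978,.134,.151],np.radians(12.25))
s=r.sense();print(s["qd"],s["contact_force"],s["finger_force"])
print(r.hand_in())
E
```

```text
N [0.4978 0.134  0.151 ] L [0.3641 0.5143 0.281 ] S [0.4754 0.1977 0.1728] G [0.5858 0.1531 0.151 ] n [-0.9119  0.3689  0.18  ]
TCP goal [0.6106 0.1431 0.2806] now [0.6099 0.1432 0.2795] d [ 0.0007 -0.0001  0.0011] shares [ 0.0035 -0.0006  0.0054]
rotvec deg [-0.1762 -0.0291  0.0041] shares [-0.0294 -0.0049  0.0007]
[ 0.     -0.002   0.     -0.0001  0.0009 -0.0001] [0.174  0.972  0.1888] 60.971832275390625
the job is handed in; nothing more can be done
None
```

I handed the job in at 7.25 s with the mirror held steady about 9 cm out from the red nut, within about 2 mm of the computed pose that puts the nut mid-glass for the bench camera; that camera's own view wasn't available to confirm it.

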